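# Gauge the tape channel of a label feed unit

## Task

Press the release button of the label feed unit so that its clear lid springs open, then find out how wide the tape channel under it is set: starting with the thinnest plate gauge, try gauges in the channel and find the thickest one that goes all the way down to the channel floor. Leave that gauge standing in the channel and let go of it, with the other two hanging by their shoulders on the rack's rails, and leave the other things on the bench alone.

Things in the scene. Friction and masses are not known exactly. Their poses are not given: they have to be found in the camera images.
- channel (a point): the tape channel in the feed unit. The point lies on the channel floor (20 mm above the bench), half-way along it, on the face of its FIXED guide. x runs along the channel (90 mm long) away from the robot, z up. The gap begins at this face and extends towards the frame's -y, up to the parallel adjustable guide; it is 12 to 28 mm wide, and open on top and at both ends
- unit: label feed unit, grey base 275 x 170 x 20 mm, fixed. Origin at the bench under the channel point. Both channel guides are steel plates with straight faces to 37 mm above the channel floor, then lips flared outward at 45 degrees to 45 mm. A gauge thicker than the gap stops on the lips, lower edge at least 35 mm above the floor; one with a millimetre to spare drops in freely
- guide (a joint): setting of the adjustable guide, m: grows as the channel gets wider, 1 for 1, but its zero is not a zero gap and is not calibrated, so gauges are needed. Clamped: it does not yield to hand forces
- release (a joint): travel of the release button, 0 up, 0.008 m fully down (flush with its 48 mm collar) (about 5 N); it unlatches the lid beyond about 5.5 mm and springs back when let go
- release_top (a point): centre of the top of the round grey release button, 32 mm across, on the front (robot side) of the feed unit, 135 mm from the middle of the channel; pressed straight down, from above
- lid (a joint): opening of the clear lid over the channel, hinged on the far (+x) side of the unit: 0 closed and latched (its top lies 89 mm above the bench); once unlatched its spring swings it up to its stop at 1.75 rad in about a second, and holds it there
- lid_edge (a point): middle of the lid's front edge, next to the button; the lid is 177 mm from hinge to front edge and 138 mm wide
- rack: gauge rack, fixed: grey foot 130 x 260 mm, two aluminium rails along y, 12 mm wide, 74 mm apart (inner faces), tops 75 mm above the bench. Origin at the bench under its centre. Gauges hang between the rails, shoulder bar resting across both (blade's lower edge 20 mm above the bench), faces square to the rails, about 75 mm apart in any order; any place along the rails will do
- gauge10_mid (a point): plain aluminium plate gauge, 10 mm thick along its y (thinnest of three), 150 g, 103 mm tall: blade 56 mm long (x), 55 mm tall; above it a shoulder bar 100 mm long, 12 mm tall; on top a grip tab 40 mm long, 36 mm tall. This point is its centre, 51.5 mm above the blade's lower edge, 33.5 mm below the middle of the grip tab; z up the plate
- gauge16_mid (a point): plain aluminium plate gauge, 16 mm thick along its y (middle of three), 240 g, 103 mm tall: blade 56 mm long (x), 55 mm tall; above it a shoulder bar 100 mm long, 12 mm tall; on top a grip tab 40 mm long, 36 mm tall. This point is its centre, 51.5 mm above the blade's lower edge, 33.5 mm below the middle of the grip tab; z up the plate
- gauge22_mid (a point): plain aluminium plate gauge, 22 mm thick along its y (thickest of three), 330 g, 103 mm tall: blade 56 mm long (x), 55 mm tall; above it a shoulder bar 100 mm long, 12 mm tall; on top a grip tab 40 mm long, 36 mm tall. This point is its centre, 51.5 mm above the blade's lower edge, 33.5 mm below the middle of the grip tab; z up the plate
- roll: bystander: roll of blank labels, 100 mm across, 60 mm tall, standing on its flat side; origin at its underside
- carton: bystander: closed carton 55 x 90 x 45 mm; origin at its underside
- driver: bystander: screwdriver lying on the bench
Not all that is in view belongs to the job. Leave any black or turquoise look-alike of the part that bears gauge22_mid alone. What is shaped like the part that bears gauge10_mid but pink is not meant.

How it is judged:
On the way, in this order (a step that is already met when the one before it is completed fails the run):
1. the lid has sprung open to its stop (value of joint lid above 1.6 rad), for 0.1 s.
2. the thinnest gauge has been down in the channel (x of gauge10_mid in the frame of channel between -0.02 and 0.02 m and y of gauge10_mid in the frame of channel between -0.03 and 0 m and z of gauge10_mid in the frame of channel between 0.04 and 0.058 m and angle between gauge10_mid's own z axis and vertical below 0.3 rad), for 0.1 s.
At the end, for the whole second after the job is handed in: Lid open over 1.5 rad; the thickest gauge that goes in stands on the channel floor, within 20 mm of its middle (if the gap is under 2 mm wider than that gauge, the next thinner one passes too); the other two hang on both rails, upright within 0.2 rad and 18 mm of centred; all at rest (value of joint lid above 1.5 rad and ((x of gauge10_mid in the frame of channel between -0.02 and 0.02 m and y of gauge10_mid in the frame of channel between -0.03 and 0 m and z of gauge10_mid in the frame of channel between 0.04 and 0.058 m and angle between gauge10_mid's own z axis and vertical below 0.3 rad and x of gauge16_mid in the frame of rack between -0.018 and 0.018 m and y of gauge16_mid in the frame of rack between -0.125 and 0.125 m and z of gauge16_mid in the frame of rack between 0.064 and 0.078 m and angle between each of gauge16_mid, gauge22_mid's own z axis and vertical below 0.2 rad and x of gauge22_mid in the frame of rack between -0.018 and 0.018 m and y of gauge22_mid in the frame of rack between -0.125 and 0.125 m and z of gauge22_mid in the frame of rack between 0.064 and 0.078 m and value of joint guide below 0.006 m) or (x of gauge16_mid in the frame of channel between -0.02 and 0.02 m and y of gauge16_mid in the frame of channel between -0.03 and 0 m and z of gauge16_mid in the frame of channel between 0.04 and 0.058 m and angle between gauge16_mid's own z axis and vertical below 0.3 rad and x of gauge10_mid in the frame of rack between -0.018 and 0.018 m and y of gauge10_mid in the frame of rack between -0.125 and 0.125 m and z of gauge10_mid in the frame of rack between 0.064 and 0.078 m and angle between each of gauge10_mid, gauge22_mid's own z axis and vertical below 0.2 rad and x of gauge22_mid in the frame of rack between -0.018 and 0.018 m and y of gauge22_mid in the frame of rack between -0.125 and 0.125 m and z of gauge22_mid in the frame of rack between 0.064 and 0.078 m and value of joint guide below 0.012 m) or (x of gauge22_mid in the frame of channel between -0.02 and 0.02 m and y of gauge22_mid in the frame of channel between -0.03 and 0 m and z of gauge22_mid in the frame of channel between 0.04 and 0.058 m and angle between gauge22_mid's own z axis and vertical below 0.3 rad and x of gauge10_mid in the frame of rack between -0.018 and 0.018 m and y of gauge10_mid in the frame of rack between -0.125 and 0.125 m and z of gauge10_mid in the frame of rack between 0.064 and 0.078 m and angle between each of gauge10_mid, gauge16_mid's own z axis and vertical below 0.2 rad and x of gauge16_mid in the frame of rack between -0.018 and 0.018 m and y of gauge16_mid in the frame of rack between -0.125 and 0.125 m and z of gauge16_mid in the frame of rack between 0.064 and 0.078 m)) and linear speed of each of gauge10, gauge16, gauge22 below 0.02 m/s); the robot touches nothing.
It fails at once if the roll was moved by more than 30 mm (distance of roll from where it was at the start of the episode above 0.03 m).
It fails at once if the carton was moved by more than 30 mm (distance of carton from where it was at the start of the episode above 0.03 m).
It fails at once if the driver was moved by more than 30 mm (distance of driver from where it was at the start of the episode above 0.03 m).
It also fails if it takes over 72 s, if anything falls off the work surface, if the arm or the gripper's body presses on something with over 40 N, if the wrist force passes 120 N, or if a joint passes its speed limit or range.

## Robot

A 7-joint arm with a two-finger parallel gripper is mounted at the origin on the work surface. World frame = base frame: x ahead of the robot, y to its left, z up, the work surface at z = 0. Lengths are in m, angles in rad, forces in N, time in s.
With the tool pointing down it reaches from about 0.425 to 0.875 m from the base axis. Payload 8.4 kg.
Tool frame: the origin (TCP) lies midway between the tips of the shut fingers; the grasp point (between the pads) lies 19 mm behind it; x points along the fingers, y is the direction in which the jaws open and shut, and the axes are right-handed (so a half turn about x gives the same grasp; the last joint's range is limited). The gripper opens to 87 mm and grips with 3 to 60 N. Pads are 19 mm wide; open, the fingers measure 117 mm over their backs; the gripper's body (75 mm by 190 mm) begins 51 mm behind the grasp point.
Start: joints at [-1.219, 0.333, 0.04, 1.465, -0.013, 1.343, -0.059], TCP at [0.283, 0.585, 0.223] pointing down, gripper open.
Joint ranges: [-2.58, 2.58], [-0.38, 2.09], [-1.3, 1.39], [0.25, 2.4], [-1.5, 4.64], [0.08, 2.09], [-2.65, 2.65]. Speed limits (rad/s): [2.22, 2.22, 2.79, 2.79, 3.14, 3.14, 3.14].

## Interface

Orientations are given as a unit quaternion [x, y, z, w].
In Python, from plant import read_state, read_camera, calibration, finish_job gives the robot as it stands.
- The arm moves only by the tool arm_command, never from a script. Its argument "plan" is a list of rows, each a list of 4 numbers: the shift along the tool's x, y, z in m, then the turn about the tool's x in degrees. In form: [[x, y, z, yaw], ...]. A call has 1 to 12 rows; each row shifts and turns the pose as measured when the row begins, along the tool's axes as they then stand; what a row does not reach is not made up. A row lasts 1/10 s, in which the tool goes at most 50 mm and 8.59 degrees, less where a joint would pass 70% of its speed; a pose out of reach is approached as far as the arm can. A call with a gripper value outside its range is refused whole. "grip" is the finger opening in m, from 0 to 0.087, set as the call begins (left out, the last holds). The fingers move at their own pace and stop on an object; "squeeze" is the grip in N (left out, the last holds). Time passes only in rows, so rows that do not move let the fingers close. It gives the time, the measured TCP pose, the force and the opening at its end, in the units of the state.
- read_state(): the state, without advancing time (a new reading comes with each control period).
- read_camera(name): name is "scene" or "top" or "wrist"; returns (picture, depth): 420x560x3 uint8, red, green, blue; 420x560 float32, m along the optical axis (not along the pixel's ray), 0 where there is no reading.
- calibration(name): a dict with "camera_matrix" (3x3 intrinsics, pixels), "R" (3x3) and "t" (3): a world point X has camera coordinates R X + t. Camera axes: x right, y down, z forward; pixel columns grow to the right and rows downward; lengths in m; the calibration is good to about 2 mm. A picture is of the moment at which its call begins: read the wrist's pose just before it. calibration takes no time and is no camera call; for the wrist camera it gives the pose at the moment of the call.
- finish_job(): hands the job in, once; it reports no verdict.
The state is a dict: "time_s": time; "joints": joint angles; "qd": joint speeds; "joint_efforts": joint torques, N m; "eef_pos": TCP position; "tcp_rot": TCP orientation; "force": force on the tool from outside, world axes, zero at the start; "moment": the same for the moment, N m; "gripper_width": opening from 0.0 (shut) to 1.0 (fully open).
Only numpy, scipy, OpenCV 4.12 (cv2) and the standard library are available. Lean on these libraries where they do the work, as an engineer would, in place of code of your own. Each camera call takes 0.05 s, during which the arm holds its last target.

## Working session

There is one attempt and no reset: what is moved stays moved. The work goes in short steps, Python scripts to look and compute and a tool call to move; the robot and the scene stay as the last step left them, time stands still between calls to the robot, and variables do not carry over. Pictures are saved under pics/ and viewed, and the job is handed in when it is done.

Besides the shell and the picture viewer there is one more tool, called in YAML: its name, and indented under it one key for each argument. arm_command: Moves the arm, as the interface text tells. Its arguments: {"type":"object","properties":{"plan":{"type":"array","items":{"type":"array","items":{"type":"number"}}},"grip":{"type":"number"},"squeeze":{"type":"number"}},"required":["plan"]}

```bash
ls; mkdir -p pics; cat > h.py <<'E'
import numpy as np, cv2
from plant import read_state, read_camera, calibration, finish_job
def snap(name, fn):
    c=calibration(name); im,d=read_camera(name)
    cv2.imwrite('pics/'+fn+'.png', im[:,:,::-1]); np.savez('pics/'+fn+'.npz',im=im,d=d,K=c['camera_matrix'],R=c['R'],t=c['t'])
    return im,d,c
def cloud(fn):
    z=np.load('pics/'+fn+'.npz'); d=z['d']; K=np.array(z['K']); v,u=np.mgrid[0:420,0:560]
    P=np.stack([(u-K[0,2])/K[0,0]*d,(v-K[1,2])/K[1,1]*d,d],-1)
    W=(P-z['t'])@z['R']; W[d==0]=np.nan
    return z['im'],W
E
python3 - <<'E'
from h import *
s=read_state(); print(s)
snap('top','top0'); snap('scene','scene0')
for n in ('top','scene'): print(calibration(n))
E
```

```text
pics
{'time_s': 0.0, 'joints': array([-1.21921896,  0.33393033,  0.03984607,  1.46629077, -0.01340419,
        1.34328923, -0.05846926]), 'qd': array([-0.00021155, -0.00097266,  0.00121971,  0.00011233, -0.00036527,
        0.00013591, -0.00078969]), 'joint_efforts': array([ 1.95481343e-04, -6.56370521e+01,  1.33512117e+00, -4.03795660e+01,
       -5.97887300e-02,  4.48511203e-02,  1.66972791e-04]), 'eef_pos': array([0.28298489, 0.58463597, 0.22163679]), 'tcp_rot': array([ 0.15743847,  0.68932092, -0.15859072,  0.689129  ]), 'force': array([-0.51053743,  0.49630904, -0.29729039]), 'moment': array([ 0.01390885, -0.03307595,  0.01779019]), 'gripper_width': 0.9968852553206998}
{'camera_matrix': array([[383.67871472,   0.        , 283.02042491],
       [  0.        , 383.67871472, 211.03011703],
       [  0.        ,   0.        ,   1.        ]]), 'R': array([[ 1.93706741e-03, -9.99998014e-01,  4.67944803e-04],
       [-9.80098916e-01, -1.99140855e-03, -1.98499747e-01],
       [ 1.98500285e-01, -7.41248023e-05, -9.80100827e-01]]), 't': array([-0.07262243,  0.605348  ,  0.93648359])}
{'camera_matrix': array([[473.66826299,   0.        , 284.29473184],
       [  0.        , 473.66826299, 206.3307627 ],
       [  0.        ,   0.        ,   1.        ]]), 'R': array([[-0.3421894 ,  0.939519  ,  0.01450712],
       [ 0.72794117,  0.27482827, -0.62814893],
       [-0.59414482, -0.20438558, -0.77795788]]), 't': array([ 0.25786068, -0.36034852,  1.57610554])}
```

View pics/top0.png

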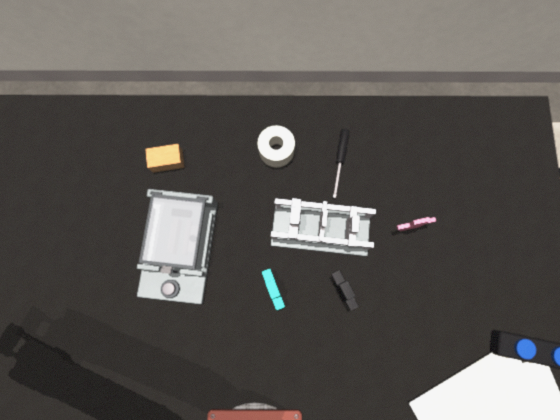

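View pics/scene0.png

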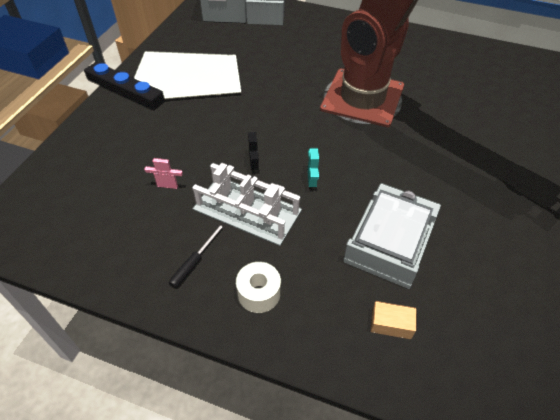

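The top view shows the feed unit with its button at (170,288). The rack's gauges are at (296,212), (324,218) and (354,224). The look-alikes are pink (415,225), turquoise (273,289) and black (345,290), all off the rack. Next I take close crops and measure.

```bash
python3 - <<'E'
from h import *
im,W=cloud('top0')
a=cv2.resize(im[180:270,255:395],None,fx=5,fy=5,interpolation=cv2.INTER_CUBIC)
cv2.imwrite('pics/c_rack.png',a[:,:,::-1])
a=cv2.resize(im[180:310,125:230],None,fx=5,fy=4.5,interpolation=cv2.INTER_CUBIC)
cv2.imwrite('pics/c_unit.png',a[:,:,::-1])
np.set_printoptions(precision=3,suppress=True)
for p in [(296,206),(296,212),(296,218),(324,206),(324,222),(354,215),(354,235),(170,288),(160,296),(280,205),(370,212),(280,238),(365,243),(276,120),(178,160)]:
    print(p,W[p[1],p[0]])
# height map of rack
z=W[...,2]; zc=(np.clip(z,0,0.15)/0.15*255); zc=np.nan_to_num(zc).astype(np.uint8)
zc=cv2.applyColorMap(zc,cv2.COLORMAP_JET)
cv2.imwrite('pics/zmap.png',cv2.resize(zc[120:320,120:400],None,fx=2.8,fy=2.8,interpolation=cv2.INTER_NEAREST))
E
```

```text
(296, 206) [ 0.613 -0.104  0.09 ]
(296, 212) [ 0.591 -0.103  0.119]
(296, 218) [ 0.576 -0.103  0.121]
(324, 206) [ 0.613 -0.175  0.09 ]
(324, 222) [ 0.566 -0.171  0.122]
(354, 215) [ 0.59  -0.251  0.087]
(354, 235) [ 0.539 -0.249  0.087]
(170, 288) [0.409 0.215 0.045]
(160, 296) [0.388 0.247 0.019]
(280, 205) [ 0.622 -0.063  0.059]
(370, 212) [ 0.601 -0.294  0.075]
(280, 238) [ 0.542 -0.063  0.01 ]
(365, 243) [ 0.521 -0.278  0.078]
(276, 120) [ 0.887 -0.051  0.001]
(178, 160) [0.749 0.214 0.046]
```

View pics/c_rack.png

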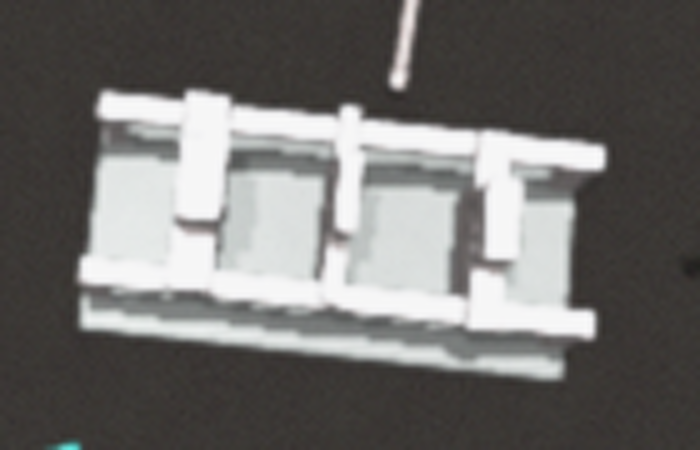

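View pics/c_unit.png

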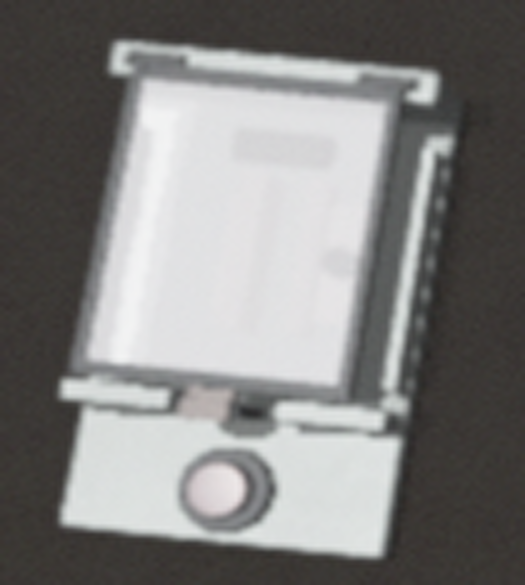

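View pics/zmap.png

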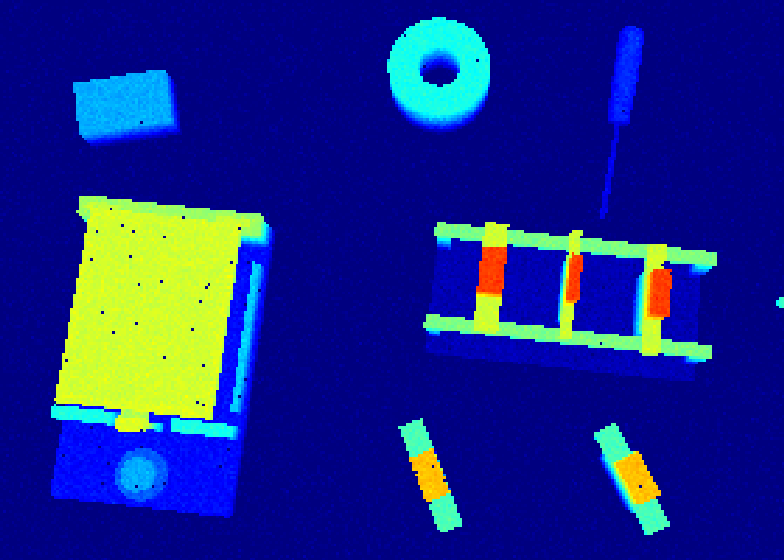

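Left to right by tab width (height map) the rack holds the 22, 10 and 16 mm gauges. Next I fit the poses.

```bash
cat >> h.py <<'E'
np.set_printoptions(precision=4,suppress=True)
def rect(mask,W,k=None):
    m=mask.astype(np.uint8)
    P=W[mask][:,:2].astype(np.float32)
    r=cv2.minAreaRect(P*1000)
    return r,P.mean(0),np.nanmedian(W[mask][:,2]),len(P)
E
python3 - <<'E'
from h import *
im,W=cloud('top0'); z=W[...,2]; x=W[...,0]; y=W[...,1]
def comps(m,minn=20):
    n,l,s,c=cv2.connectedComponentsWithStats(m.astype(np.uint8))
    return [(l==i) for i in range(1,n) if s[i,4]>=minn]
roi=(x>0.45)&(x<0.7)&(y<-0.03)&(y>-0.33)
print('tabs')
for m in comps(roi&(z>0.108),20):
    r,c,zz,n=rect(m,W); print(r,c,zz,n)
print('rails')
for m in comps(roi&(z>0.065)&(z<0.082),60):
    P=W[m]; vx,vy,x0,y0=cv2.fitLine(P[:,:2].astype(np.float32),cv2.DIST_HUBER,0,.001,.001).ravel()
    print(np.degrees(np.arctan2(vy,vx)),x0,y0,rect(m,W))
print('unit')
u=(x>0.3)&(x<0.75)&(y>0.05)&(y<0.4)
for lo,hi in [(0.012,0.027),(0.082,0.096),(0.05,0.07),(0.038,0.062),(0.05,0.062)]:
    for m in comps(u&(z>lo)&(z<hi),60):
        print(lo,hi,rect(m,W))
# button
for p in [(165,287),(168,287),(170,288),(170,285),(172,290),(176,290)]: print(p,W[p[1],p[0]],im[p[1],p[0]])
print('bystanders')
R=read_state()['tcp_rot']
from scipy.spatial.transform import Rotation as Ro
print(Ro.from_quat(R).as_matrix())
E
```

```text
tabs
((581.980712890625, -101.0970458984375), (21.779943466186523, 40.298065185546875), 83.55335998535156) [ 0.5809 -0.101 ] 0.12238641718426563 154
((575.546630859375, -172.46771240234375), (10.208329200744629, 40.44804382324219), 84.06407165527344) [ 0.5742 -0.1721] 0.12224091592131614 79
((561.8829345703125, -247.00762939453125), (16.477039337158203, 39.55746078491211), 84.56940460205078) [ 0.5617 -0.2461] 0.1221545305038334 126
rails
83.945915 0.6260621 -0.072480984 (((626.4545288085938, -72.49618530273438), (44.28738784790039, 11.995868682861328), 83.20284271240234), array([ 0.6261, -0.0725], dtype=float32), np.float64(0.07428917032350384), 91)
83.23175 0.61832476 -0.14456953 (((618.755126953125, -145.0463104248047), (56.218833923339844, 12.623917579650879), 83.41400146484375), array([ 0.6183, -0.1446], dtype=float32), np.float64(0.07422271501157067), 116)
83.638336 0.61087996 -0.21403807 (((611.2415771484375, -214.02084350585938), (60.61564636230469, 12.559683799743652), 82.86040496826172), array([ 0.6109, -0.214 ], dtype=float32), np.float64(0.07425790332788187), 126)
83.87526
[... 2635 characters left out ...]
90893555, 11.708294868469238), 83.18263244628906), array([0.4592, 0.2673], dtype=float32), np.float64(0.05927387335529298), 99)
0.05 0.062 (((447.5317077636719, 159.37484741210938), (55.22883987426758, 11.887813568115234), 83.5754165649414), array([0.4477, 0.1586], dtype=float32), np.float64(0.059366838525189904), 98)
(165, 287) [0.4113 0.2273 0.0465] [217 209 211]
(168, 287) [0.4113 0.2205 0.044 ] [226 219 220]
(170, 288) [0.4088 0.215  0.0448] [231 225 225]
(170, 285) [0.4163 0.2155 0.0446] [231 225 225]
(172, 290) [0.4039 0.209  0.0471] [227 221 221]
(176, 290) [0.4038 0.203  0.0321] [128 130 132]
bystanders
[[-0.0006  0.4357  0.9001]
 [-0.0014  0.9001 -0.4357]
 [-1.     -0.0015  0.0001]]
```

```bash
cat >> h.py <<'E'
from scipy.spatial.transform import Rotation as Ro
def to(p,yaw=83.6):
    s=read_state(); M=Ro.from_quat(s['tcp_rot']).as_matrix(); e=s['eef_pos']
    ang=np.degrees(np.arctan2(M[1,1],M[0,1])); turn=-((yaw-ang+180)%360-180)
    print('t',round(s['time_s'],2),'tcp',e,'tooly',round(ang,2),'turn',round(turn,2),'tilt',round(np.degrees(np.arccos(-M[2,0])),2),
      'F',s['force'],'w',round(s['gripper_width']*87,1))
    print(' shift now',M.T@(np.array(p)-e))
    y=np.radians(yaw); M2=np.array([[0,np.cos(y),np.sin(y)],[0,np.sin(y),-np.cos(y)],[-1,0,0]])
    print(' shift after turn',M2.T@(np.array(p)-e))
E
python3 -c "
from h import *
to([0.4005,0.2194,0.12])"
```

```text
t 0.1 tcp [0.283  0.5846 0.2217] tooly 64.17 turn -19.43 tilt 0.09 F [-0.0987 -0.0972 -1.1742] w 86.5
 shift now [ 0.1022 -0.2774  0.2649]
 shift after turn [ 0.1017 -0.3499  0.1574]
```

arm_command:
  plan:
    - [0,0,0,-6.5]
    - [0,0,0,-6.5]
    - [0,0,0,-6.4]
  grip: 0

```text
time_s: 0.4
eef_pos: [0.2826, 0.584, 0.2201]
tcp_rot: [0.035, 0.707, -0.038, 0.706]
force: [0.0, -0.8, 0.3]
gripper_width: 0.81
```

```bash
python3 -c "
from h import *
to([0.4005,0.2194,0.12])"
```

```text
t 0.4 tcp [0.2826 0.584  0.2201] tooly 84.14 turn 0.54 tilt 0.25 F [ 0.0025 -0.7701  0.2572] w 70.5
 shift now [ 0.1014 -0.3502  0.1546]
 shift after turn [ 0.1001 -0.3492  0.1578]
```

arm_command:
  plan:
    - [0,-0.04,0.018,0]
    - [0,-0.04,0.018,0]
    - [0,-0.04,0.018,0]
    - [0,-0.04,0.018,0]
    - [0,-0.04,0.018,0]
    - [0,-0.04,0.018,0]
    - [0,-0.04,0.018,0]
    - [0.02,-0.04,0.018,0.5]
    - [0.03,-0.03,0.01,0]
    - [0.02,0,0,0]

```text
time_s: 1.4
eef_pos: [0.4039, 0.2063, 0.1475]
tcp_rot: [0.035, 0.707, -0.038, 0.705]
force: [-0.6, 0.2, 0.3]
gripper_width: 0.014
```

```bash
python3 -c "
from h import *
to([0.4005,0.2194,0.06])"
```

```text
t 1.4 tcp [0.4039 0.2063 0.1475] tooly 84.02 turn 0.42 tilt 0.26 F [-0.5723  0.1864  0.2834] w 1.2
 shift now [ 0.0875  0.013  -0.0046]
 shift after turn [ 0.0875  0.0126 -0.0049]
```

arm_command:
  plan:
    - [0.03,0.013,-0.005,0.4]
    - [0.03,0,0,0]
    - [0.02,0,0,0]
    - [0,0,0,0]

```text
time_s: 1.8
eef_pos: [0.3986, 0.2163, 0.0622]
tcp_rot: [0.039, 0.708, -0.043, 0.704]
force: [0.0, -1.0, -0.4]
gripper_width: 0.006
```

```bash
python3 -c "
from h import *
to([0.4005,0.2194,0.038])
snap('wrist','w1')"
```

```text
t 1.8 tcp [0.3986 0.2163 0.0622] tooly 83.34 turn -0.26 tilt 0.45 F [ 0.0153 -0.9653 -0.3818] w 0.5
 shift now [0.0242 0.0035 0.0016]
 shift after turn [0.0242 0.0033 0.0015]
```

View pics/w1.png

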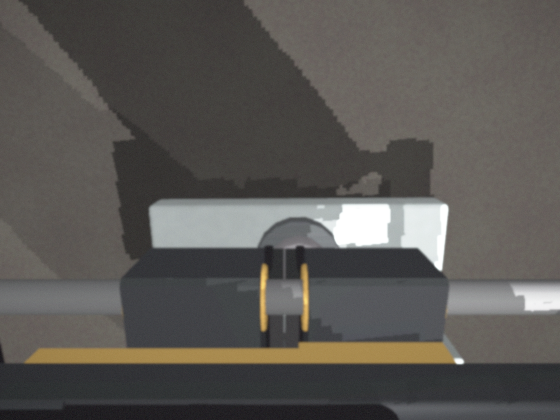

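The wrist view has the fingers at (285,290), over the button at (297,240) and slightly off centre. I shift by 3 mm and press.

arm_command:
  plan:
    - [0.008,0.003,0.002,0]
    - [0.008,0,0,0]
    - [0.005,0,0,0]
    - [0.003,0,0,0]

```text
time_s: 2.25
eef_pos: [0.4038, 0.221, 0.0412]
tcp_rot: [0.04, 0.706, -0.042, 0.706]
force: [-1.9, -2.4, 3.5]
gripper_width: 0.005
```

```bash
python3 -c "
from h import *
to([0.4005,0.2194,0.038])"
```

```text
t 2.25 tcp [0.4038 0.221  0.0412] tooly 83.34 turn -0.26 tilt 0.11 F [-1.8525 -2.4212  3.524 ] w 0.4
 shift now [ 0.0032 -0.002  -0.0031]
 shift after turn [ 0.0032 -0.002  -0.0031]
```

arm_command:
  plan:
    - [0.003,0,-0.002,0]
    - [0.003,0,0,0]
    - [0.002,0,0,0]

```text
time_s: 2.55
eef_pos: [0.403, 0.2216, 0.0356]
tcp_rot: [0.041, 0.705, -0.041, 0.706]
force: [-14.2, -10.6, 47.6]
gripper_width: 0.007
```

```bash
python3 -c "
from h import *
to([0.4005,0.2194,0.038])
snap('scene','s1')"
```

```text
t 2.55 tcp [0.403  0.2216 0.0356] tooly 83.3 turn -0.3 tilt 0.08 F [-14.1967 -10.5604  47.5829] w 0.6
 shift now [-0.0024 -0.0025 -0.0022]
 shift after turn [-0.0024 -0.0025 -0.0022]
```

View pics/s1.png

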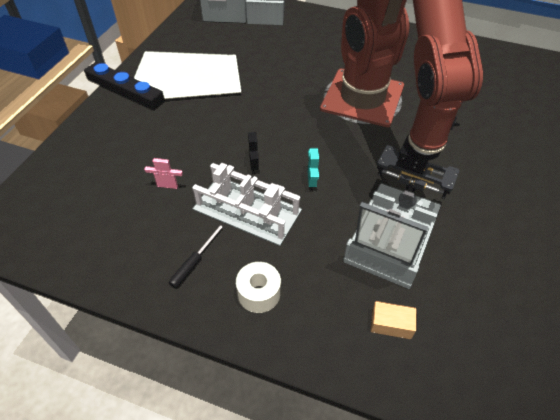

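The lid is swinging open. I retreat, then go to the 10 mm gauge.

arm_command:
  plan:
    - [-0.03,0,0,0]
    - [-0.04,0,0,0]
    - [-0.04,0,0,0]
    - [-0.03,0,0,0]
    - [0,0,0,0]
  grip: 0.045

```text
time_s: 3.1
eef_pos: [0.4014, 0.2216, 0.181]
tcp_rot: [0.041, 0.706, -0.041, 0.706]
force: [0.6, -0.5, -0.2]
gripper_width: 0.375
```

```bash
python3 -c "
from h import *
to([0.5755,-0.1725,0.15])"
```

```text
t 3.1 tcp [0.4014 0.2216 0.181 ] tooly 83.31 turn -0.29 tilt 0.03 F [ 0.6467 -0.5157 -0.178 ] w 32.6
 shift now [ 0.031  -0.3711  0.2189]
 shift after turn [ 0.031  -0.3723  0.217 ]
```

arm_command:
  plan:
    - [0,-0.038,0.022,0]
    - [0,-0.038,0.022,0]
    - [0,-0.038,0.022,0]
    - [0,-0.038,0.022,0]
    - [0,-0.038,0.022,0]
    - [0,-0.038,0.022,0]
    - [0,-0.038,0.022,0]
    - [0,-0.038,0.022,0]
    - [0,-0.038,0.022,0]
    - [0,-0.02,0.012,0]
    - [0,0,0,0]

```text
time_s: 4.2
eef_pos: [0.5721, -0.1732, 0.1737]
tcp_rot: [0.038, 0.707, -0.038, 0.705]
force: [0.0, 0.0, -0.7]
gripper_width: 0.516
```

```bash
python3 -c "
from h import *
to([0.5755,-0.1725,0.15])
snap('top','top1');snap('wrist','w2')"
```

```text
t 4.2 tcp [ 0.5721 -0.1732  0.1737] tooly 83.85 turn 0.25 tilt 0.14 F [ 0.0189  0.0487 -0.6819] w 44.9
 shift now [0.0237 0.0011 0.0034]
 shift after turn [0.0237 0.0011 0.0033]
```

View pics/w2.png

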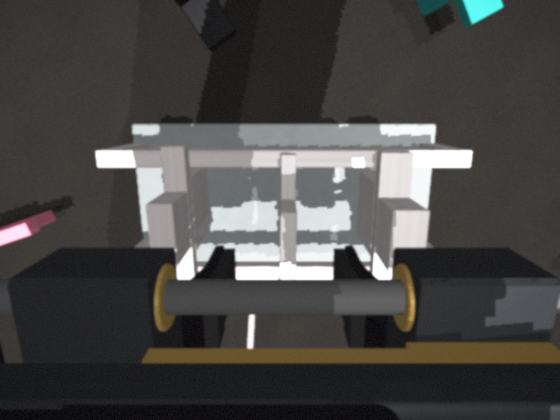

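View pics/top1.png

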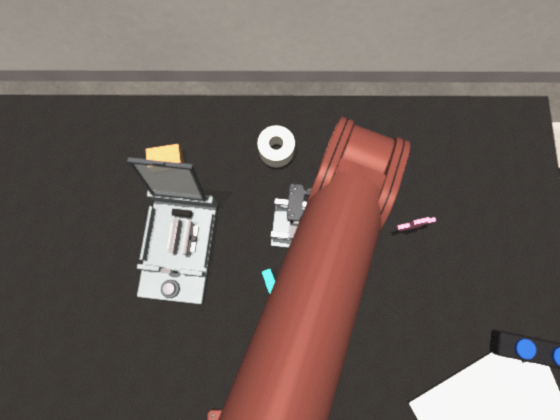

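The lid is open and both guides show at about (174,235) and (187,238). The 10 mm tab, at wrist (288,230), is centred between the fingers. I measure the channel now.

```bash
python3 - <<'E'
from h import *
im,W=cloud('top1'); z=W[...,2]
cv2.imwrite('pics/c_ch.png',cv2.resize(im[195:280,135:220],None,fx=7,fy=7,interpolation=cv2.INTER_CUBIC)[:,:,::-1])
zc=np.nan_to_num(np.clip(z,0,0.08)/0.08*255).astype(np.uint8)
cv2.imwrite('pics/c_chz.png',cv2.resize(cv2.applyColorMap(zc,cv2.COLORMAP_JET)[195:280,135:220],None,fx=7,fy=7,interpolation=cv2.INTER_NEAREST))
# unit-frame profile
yaw=np.radians(-6.4); ux=np.array([np.cos(yaw),np.sin(yaw)]); uy=np.array([-ux[1],ux[0]])
o=np.array([0.541,0.204])
D=W[...,:2]-o; U=D@ux; V=D@uy
for a in (-0.03,-0.01,0.01,0.03):
    m=(np.abs(U-a)<0.004)&(np.abs(V)<0.05); i=np.argsort(-V[m])
    print(a,[(int(round(v*1000)),int(round(h*1000))) for v,h in zip(V[m][i],z[m][i])])
m=(z>0.058)&(z<0.072)&(np.abs(V)<0.05)&(np.abs(U)<0.06)
n,l,s,c=cv2.connectedComponentsWithStats(m.astype(np.uint8))
for i in range(1,n):
    if s[i,4]>15:
        k=l==i; print(s[i,4],'U',U[k].min(),U[k].max(),'V',V[k].min(),V[k].max(),rect(k,W))
E
```

```text
-0.03 [(50, 23), (49, 19), (48, 18), (48, 20), (47, 16), (45, 22), (44, 21), (43, 21), (42, 20), (42, 22), (41, 20), (40, 20), (39, 22), (38, 20), (38, 18), (36, 25), (36, 18), (35, 19), (35, 19), (33, 18), (33, 17), (32, 21), (30, 19), (30, 16), (30, 21), (29, 20), (25, 27), (24, 32), (22, 34), (11, 65), (11, 64), (10, 66), (9, 63), (8, 67), (7, 66), (7, 68), (7, 63), (6, 63), (6, 63), (5, 59), (5, 58), (4, 58), (3, 30), (3, 59), (2, 58), (2, 60), (2, 49), (1, 32), (1, 23), (1, 42), (1, 22), (1, 45), (1, 44), (1, 52), (1, 55), (1, 28), (1, 56), (0, 28), (0, 41), (-1, 22), (-1, 21), (-1, 22), (-2, 17), (-3, 18), (-4, 22), (-5, 20), (-5, 18), (-6, 20), (-8, 21), (-9, 23), (-9, 22), (-11, 22), (-11, 21), (-11, 20), (-23, 57), (-23, 59), (-24, 58), (-26, 59), (-27, 59), (-27, 62), (-28, 35), (-29, 36), (-29, 40), (-29, 28), (-29, 32), (-30, 31), (-30, 65), (-30, 63), (-30, 29), (-31, 67), (-31, 27), (-32, 61), (-32, 65), (-33, 32), (-33, 65), (-34, 34), (-35, 32), (-35, 31), (-35, 30), (-38, 33), (-38, 30), (-38, 32), (-40, 32), (-41, 31), (-41, 33), (-43, 31), (-43, 29), (-43, 32), (-4
[... 3392 characters left out ...]
), (-41, 29), (-41, 28), (-43, 27), (-44, 28), (-44, 30), (-46, 29), (-46, 28), (-46, 27), (-47, 21), (-47, 19), (-47, 21), (-49, 19), (-50, 18), (-50, 20)]
145 U -0.04442290214144886 0.04468129421691766 V 0.000402729521098899 0.012725509968435527 (((541.8522338867188, 210.64393615722656), (11.77619743347168, 89.16236114501953), 82.64881134033203), array([0.5396, 0.2114], dtype=float32), np.float64(0.06309492178270053), 145)
128 U -0.04487603214210678 0.044279108034837734 V -0.0346578787658338 -0.022622632010756094 (((537.515869140625, 175.62338256835938), (12.00444507598877, 89.17033386230469), 83.50595092773438), array([0.5367, 0.175 ], dtype=float32), np.float64(0.06290062779371447), 128)
```

View pics/c_ch.png

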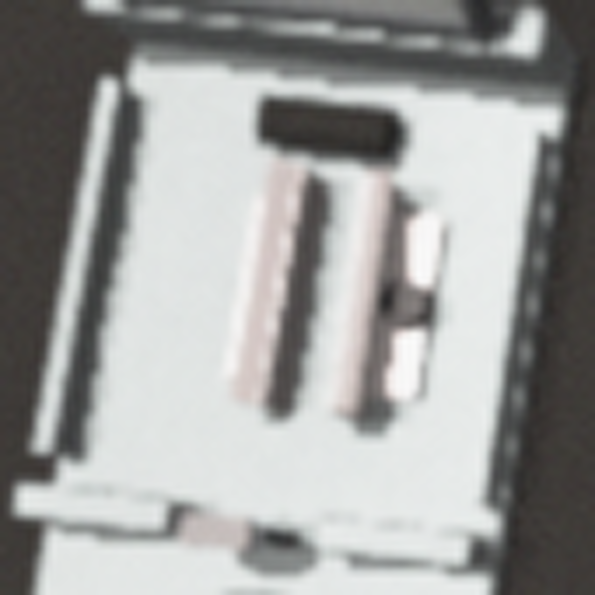

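View pics/c_chz.png

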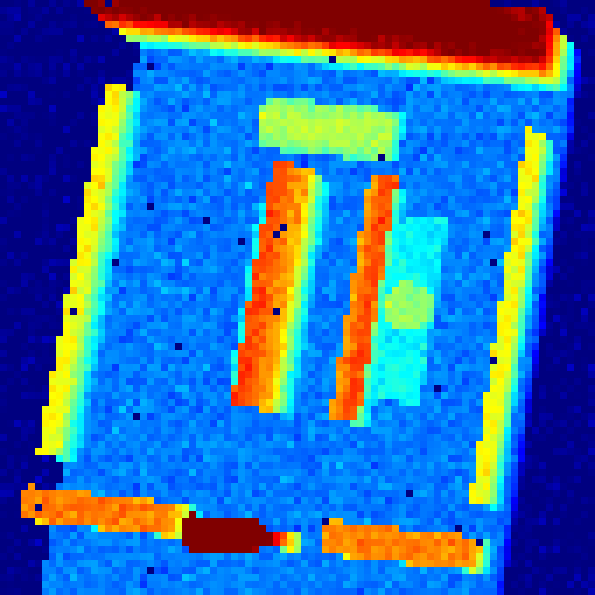

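arm_command:
  plan:
    - [0.03,0.001,0.003,0]
    - [0.03,0,0,0]
    - [0.02,0,0,0]
    - [0.003,0,0,0]

```text
time_s: 4.7
eef_pos: [0.5745, -0.1607, 0.0882]
tcp_rot: [0.037, 0.707, -0.032, 0.706]
force: [-0.1, -0.1, -0.9]
gripper_width: 0.52
```

```bash
python3 -c "
from h import *
to([0.5755,-0.1725,0.088])"
```

```text
t 4.7 tcp [ 0.5745 -0.1607  0.0882] tooly 84.46 turn 0.86 tilt 0.42 F [-0.1389 -0.1052 -0.9344] w 45.2
 shift now [ 0.0001 -0.0116  0.0022]
 shift after turn [ 0.0002 -0.0116  0.0024]
```

The guides measure a gap of roughly 23–24 mm, so the 22 mm gauge probably fits; the 10 mm still goes first. The arm drifted 11 mm in y on the way down, so I correct that before gripping.

arm_command:
  plan:
    - [0,-0.006,0.002,0.8]
    - [0,-0.005,0,0]
    - [0,0,0,0]

```text
time_s: 5.0
eef_pos: [0.5759, -0.1699, 0.0898]
tcp_rot: [0.041, 0.706, -0.035, 0.706]
force: [-0.7, -0.2, 0.6]
gripper_width: 0.519
```

```bash
python3 -c "
from h import *
to([0.5755,-0.1725,0.088])"
```

```text
t 5.0 tcp [ 0.5759 -0.1699  0.0898] tooly 83.79 turn 0.19 tilt 0.48 F [-0.7154 -0.1849  0.6464] w 45.1
 shift now [ 0.0018 -0.0026 -0.0001]
 shift after turn [ 0.0018 -0.0026 -0.0001]
```

arm_command:
  plan:
    - [0.001,-0.003,0,0]
    - [0,0,0,0]

```text
time_s: 5.2
eef_pos: [0.5765, -0.1736, 0.0905]
tcp_rot: [0.041, 0.705, -0.035, 0.707]
force: [-0.0, -1.1, -0.2]
gripper_width: 0.515
```

arm_command:
  plan:
    - [0,0,0,0]
    - [0,0,0,0]
    - [0,0,0,0]
    - [0,0,0,0]
    - [0,0,0,0]
    - [0,0,0,0]
  grip: 0
  squeeze: 25

```text
time_s: 5.8
eef_pos: [0.577, -0.1733, 0.0913]
tcp_rot: [0.042, 0.705, -0.035, 0.707]
force: [0.9, -0.1, 0.3]
gripper_width: 0.113
```

```bash
python3 -c "
from h import *
to([0.5755,-0.1725,0.088])"
```

```text
t 5.8 tcp [ 0.577  -0.1733  0.0913] tooly 83.77 turn 0.17 tilt 0.54 F [ 0.932  -0.0791  0.2541] w 9.8
 shift now [ 0.0033  0.0006 -0.0016]
 shift after turn [ 0.0033  0.0006 -0.0016]
```

arm_command:
  plan:
    - [-0.03,0,0,0]
    - [-0.035,0,0,0]
    - [-0.035,0,0,0]
    - [-0.025,0,0,0]
    - [0,0,0,0]

```text
time_s: 6.3
eef_pos: [0.5744, -0.1741, 0.2179]
tcp_rot: [0.041, 0.707, -0.036, 0.705]
force: [0.5, -0.1, -2.1]
gripper_width: 0.109
```

```bash
python3 -c "
from h import *
to([0.541,0.1925,0.0913])"
```

```text
t 6.3 tcp [ 0.5744 -0.1741  0.2179] tooly 83.75 turn 0.15 tilt 0.52 F [ 0.5351 -0.0502 -2.1339] w 9.5
 shift now [ 0.1298  0.3598 -0.0726]
 shift after turn [ 0.1266  0.3606 -0.074 ]
```

arm_command:
  plan:
    - [0,0.04,-0.008,0]
    - [0,0.04,-0.008,0]
    - [0,0.04,-0.008,0]
    - [0,0.04,-0.008,0]
    - [0,0.04,-0.008,0]
    - [0,0.04,-0.008,0]
    - [0,0.04,-0.008,0]
    - [0,0.04,-0.008,0]
    - [0,0.025,-0.005,0]
    - [0,0,0,0]
    - [0,0,0,0]

```text
time_s: 7.4
eef_pos: [0.536, 0.1876, 0.2069]
tcp_rot: [0.04, 0.712, -0.039, 0.7]
force: [0.5, -1.4, -1.7]
gripper_width: 0.114
```

```bash
python3 -c "
from h import *
to([0.541,0.1925,0.0913])"
```

```text
t 7.4 tcp [0.536  0.1876 0.2069] tooly 83.62 turn 0.02 tilt 0.97 F [ 0.4836 -1.3605 -1.7293] w 9.9
 shift now [0.1155 0.0055 0.0064]
 shift after turn [0.1156 0.0055 0.0044]
```

arm_command:
  plan:
    - [0.03,0.005,0.005,0]
    - [0.02,0,0,0]
    - [0,0,0,0]

```text
time_s: 7.7
eef_pos: [0.5409, 0.1889, 0.1541]
tcp_rot: [0.04, 0.712, -0.041, 0.7]
force: [-0.4, -0.1, -2.5]
gripper_width: 0.118
```

```bash
python3 -c "
from h import *
to([0.541,0.1925,0.0913])
snap('wrist','w3'); snap('scene','s3')
a=cv2.imread('pics/w3.png');b=cv2.imread('pics/s3.png')[150:290,320:470]; b=cv2.resize(b,None,fx=2.6,fy=3)
cv2.imwrite('pics/m3.png',np.hstack([cv2.resize(a,(400,420)),b]))"
```

```text
t 7.7 tcp [0.5409 0.1889 0.1541] tooly 83.44 turn -0.16 tilt 1.0 F [-0.4415 -0.0842 -2.5049] w 10.3
 shift now [0.0628 0.0036 0.0008]
 shift after turn [ 0.0628  0.0035 -0.0003]
```

View pics/m3.png

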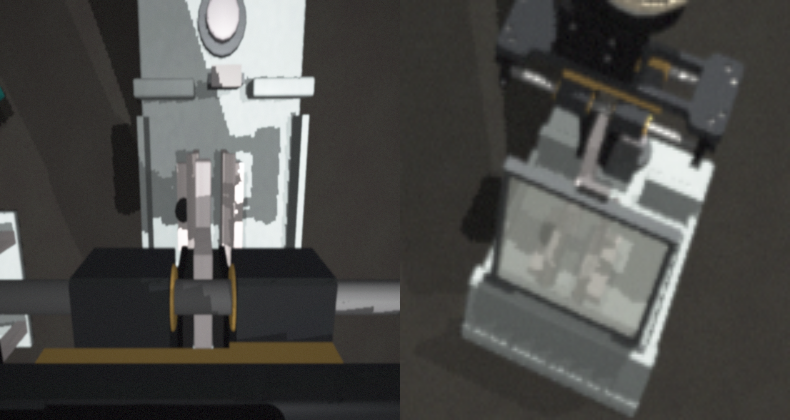

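The wrist view shows the gauge end at (203,160), between the guide tops at about 197 and 222. It needs about 3.5 mm towards the fixed guide, which agrees with the computed shift.

arm_command:
  plan:
    - [0.005,0.004,0,0]
    - [0.005,0,0,0]
    - [0,0,0,0]

```text
time_s: 8.1
eef_pos: [0.5441, 0.1932, 0.1487]
tcp_rot: [0.042, 0.71, -0.04, 0.702]
force: [-0.3, -0.4, -1.1]
gripper_width: 0.112
```

```bash
python3 -c "
from h import *
to([0.541,0.1925,0.0913])"
```

```text
t 8.1 tcp [0.5441 0.1932 0.1487] tooly 83.34 turn -0.26 tilt 0.67 F [-0.3344 -0.4419 -1.1047] w 9.7
 shift now [ 0.0575 -0.0012 -0.0024]
 shift after turn [ 0.0574 -0.0011 -0.003 ]
```

arm_command:
  plan:
    - [0.015,-0.001,-0.003,0]
    - [0.015,0,0,0]
    - [0.01,0,0,0]
    - [0,0,0,0]

```text
time_s: 8.5
eef_pos: [0.5416, 0.1931, 0.1084]
tcp_rot: [0.043, 0.709, -0.039, 0.703]
force: [-0.1, 0.3, -1.7]
gripper_width: 0.113
```

```bash
python3 -c "
from h import *
to([0.541,0.1925,0.0913])"
```

```text
t 8.5 tcp [0.5416 0.1931 0.1084] tooly 83.34 turn -0.26 tilt 0.58 F [-0.1101  0.3027 -1.7132] w 9.8
 shift now [ 0.0171 -0.0008 -0.0004]
 shift after turn [ 0.0171 -0.0007 -0.0006]
```

Bottom is at about 37 mm, inside the straight faces with no contact. I continue to the floor.

arm_command:
  plan:
    - [0.008,-0.001,0,0]
    - [0.006,0,0,0]
    - [0.003,0,0,0]
    - [0,0,0,0]
    - [0,0,0,0]

```text
time_s: 9.0
eef_pos: [0.5425, 0.1928, 0.0916]
tcp_rot: [0.043, 0.708, -0.039, 0.703]
force: [-0.3, -0.0, -2.0]
gripper_width: 0.119
```

```bash
python3 -c "
from h import *
to([0.541,0.1925,0.0913])
snap('top','top3')
im,W=cloud('top3');cv2.imwrite('pics/c3.png',cv2.resize(im[195:310,125:230],None,fx=5,fy=5,interpolation=cv2.INTER_CUBIC)[:,:,::-1])"
```

```text
t 9.0 tcp [0.5425 0.1928 0.0916] tooly 83.35 turn -0.25 tilt 0.54 F [-0.2899 -0.0381 -1.953 ] w 10.4
 shift now [ 0.0003 -0.0005 -0.0015]
 shift after turn [ 0.0003 -0.0005 -0.0015]
```

View pics/c3.png

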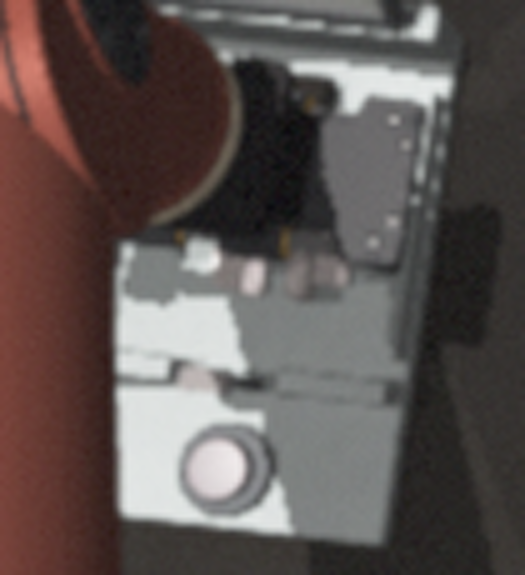

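arm_command:
  plan:
    - [0.002,0,0,0]
    - [0,0,0,0]
    - [0,0,0,0]

```text
time_s: 9.35
eef_pos: [0.5435, 0.1934, 0.092]
tcp_rot: [0.044, 0.708, -0.038, 0.704]
force: [-0.5, 0.2, -2.3]
gripper_width: 0.114
```

```bash
python3 -c "
from h import *
to([0.541,0.1925,0.0913])"
```

```text
t 9.35 tcp [0.5435 0.1934 0.092 ] tooly 83.35 turn -0.25 tilt 0.57 F [-0.5403  0.1667 -2.2851] w 9.9
 shift now [ 0.0008 -0.0012 -0.0023]
 shift after turn [ 0.0007 -0.0012 -0.0023]
```

arm_command:
  plan:
    - [0.003,-0.001,-0.002,0]
    - [0.002,0,0,0]
    - [0,0,0,0]

```text
time_s: 9.65
eef_pos: [0.5438, 0.1939, 0.0917]
tcp_rot: [0.045, 0.706, -0.037, 0.706]
force: [0.1, -0.9, -1.7]
gripper_width: 0.112
```

```bash
python3 -c "
from h import *
to([0.541,0.1925,0.0913])"
```

```text
t 9.65 tcp [0.5438 0.1939 0.0917] tooly 83.35 turn -0.25 tilt 0.72 F [ 0.0677 -0.8663 -1.6764] w 9.7
 shift now [ 0.0004 -0.0017 -0.0026]
 shift after turn [ 0.0004 -0.0017 -0.0026]
```

arm_command:
  plan:
    - [0.004,-0.001,-0.002,0]
    - [0.004,0,0,0]

```text
time_s: 9.85
eef_pos: [0.5457, 0.1948, 0.0899]
tcp_rot: [0.048, 0.703, -0.035, 0.709]
force: [-11.9, -4.1, 36.4]
gripper_width: 0.111
```

```bash
python3 -c "
from h import *
to([0.541,0.1925,0.0913])"
```

```text
t 9.85 tcp [0.5457 0.1948 0.0899] tooly 83.34 turn -0.26 tilt 1.15 F [-11.8524  -4.127   36.4118] w 9.6
 shift now [-0.0015 -0.0028 -0.0044]
 shift after turn [-0.0014 -0.0029 -0.0044]
```

The 10 mm gauge touched the channel floor, with a 36 N reaction at floor level. I lift it out and return it to its rack slot.

arm_command:
  plan:
    - [-0.005,0,0,0]
    - [-0.03,0,0,0]
    - [-0.04,0,0,0]
    - [-0.04,0,0,0]
    - [0,0,0,0]

```text
time_s: 10.35
eef_pos: [0.5433, 0.1918, 0.2063]
tcp_rot: [0.047, 0.704, -0.036, 0.708]
force: [1.4, 1.2, -2.5]
gripper_width: 0.113
```

```bash
python3 -c "
from h import *
to([0.577,-0.1733,0.21])"
```

```text
t 10.35 tcp [0.5433 0.1918 0.2063] tooly 83.31 turn -0.29 tilt 0.96 F [ 1.3808  1.2163 -2.4939] w 9.8
 shift now [-0.0092 -0.3586  0.076 ]
 shift after turn [-0.0037 -0.3591  0.0742]
```

arm_command:
  plan:
    - [-0.01,-0.03,0.006,0]
    - [0,-0.04,0.0085,0]
    - [0,-0.04,0.0085,0]
    - [0,-0.04,0.0085,0]
    - [0,-0.04,0.0085,0]
    - [0,-0.04,0.0085,0]
    - [0,-0.04,0.0085,0]
    - [0,-0.04,0.0085,0]
    - [0,-0.035,0.007,0]
    - [0,0,0,0]
    - [0,0,0,0]

```text
time_s: 11.45
eef_pos: [0.5717, -0.1703, 0.1979]
tcp_rot: [0.044, 0.708, -0.035, 0.704]
force: [0.9, 0.7, -2.8]
gripper_width: 0.116
```

```bash
python3 -c "
from h import *
to([0.577,-0.1733,0.0913])"
```

```text
t 11.45 tcp [ 0.5717 -0.1703  0.1979] tooly 83.6 turn 0.0 tilt 0.81 F [ 0.8576  0.6914 -2.7632] w 10.1
 shift now [ 0.1065 -0.0037  0.0063]
 shift after turn [ 0.1066 -0.0024  0.0056]
```

arm_command:
  plan:
    - [0.02,-0.003,0.006,0]
    - [0.015,0,0,0]
    - [0,0,0,0]

```text
time_s: 11.75
eef_pos: [0.5767, -0.1706, 0.1596]
tcp_rot: [0.043, 0.709, -0.034, 0.703]
force: [-0.7, -0.0, -1.4]
gripper_width: 0.114
```

```bash
python3 -c "
from h import *
to([0.577,-0.1733,0.0913])"
```

```text
t 11.75 tcp [ 0.5767 -0.1706  0.1596] tooly 83.74 turn 0.14 tilt 0.92 F [-0.7077 -0.001  -1.3952] w 9.9
 shift now [ 0.0682 -0.0035  0.0013]
 shift after turn [ 0.0683 -0.0026  0.0006]
```

arm_command:
  plan:
    - [0.02,-0.003,0.001,0]
    - [0.02,0,0,0]
    - [0.012,0,0,0]
    - [0,0,0,0]

```text
time_s: 12.15
eef_pos: [0.5774, -0.1687, 0.1066]
tcp_rot: [0.042, 0.709, -0.031, 0.703]
force: [-0.2, 0.1, -1.9]
gripper_width: 0.111
```

```bash
python3 -c "
from h import *
to([0.577,-0.1733,0.0913])"
```

```text
t 12.15 tcp [ 0.5774 -0.1687  0.1066] tooly 84.04 turn 0.44 tilt 1.0 F [-0.1915  0.1024 -1.9047] w 9.6
 shift now [ 0.0152 -0.0049  0.0002]
 shift after turn [ 0.0153 -0.0047  0.0001]
```

arm_command:
  plan:
    - [0.01,-0.004,0,0.4]
    - [0.005,0,0,0]
    - [0.002,0,0,0]
    - [0,0,0,0]

```text
time_s: 12.55
eef_pos: [0.5782, -0.1722, 0.0909]
tcp_rot: [0.045, 0.708, -0.034, 0.704]
force: [-0.2, 0.0, -1.9]
gripper_width: 0.114
```

```bash
python3 -c "
from h import *
to([0.577,-0.1733,0.0913])"
```

```text
t 12.55 tcp [ 0.5782 -0.1722  0.0909] tooly 83.67 turn 0.07 tilt 0.95 F [-0.2119  0.0395 -1.8635] w 9.9
 shift now [-0.0004 -0.0013 -0.0011]
 shift after turn [-0.0004 -0.0013 -0.0011]
```

arm_command:
  plan:
    - [0.002,0,0,0]
    - [0,0,0,0]
    - [0,0,0,0]
  grip: 0.05

```text
time_s: 12.85
eef_pos: [0.5792, -0.1726, 0.09]
tcp_rot: [0.044, 0.707, -0.034, 0.705]
force: [-0.2, 0.3, -0.2]
gripper_width: 0.302
```

arm_command:
  plan:
    - [-0.02,0,0,0]
    - [-0.03,0,0,0]
    - [-0.03,0,0,0]
    - [0,0,0,0]

```text
time_s: 13.25
eef_pos: [0.5792, -0.1742, 0.1725]
tcp_rot: [0.044, 0.707, -0.034, 0.705]
force: [1.0, 0.7, 0.6]
gripper_width: 0.558
```

```bash
python3 -c "
from h import *
to([0.583,-0.1011,0.15])
snap('wrist','w5'); snap('top','top5')
a=cv2.imread('pics/w5.png');b=cv2.imread('pics/top5.png')
cv2.imwrite('pics/m5.png',np.hstack([cv2.resize(a,(400,420)),cv2.resize(b[150:300,240:400],(400,420))]))"
```

```text
t 13.25 tcp [ 0.5792 -0.1742  0.1725] tooly 83.63 turn 0.03 tilt 0.87 F [1.0495 0.6674 0.5753] w 48.5
 shift now [ 0.0236  0.0727 -0.0042]
 shift after turn [ 0.0225  0.073  -0.0043]
```

View pics/m5.png

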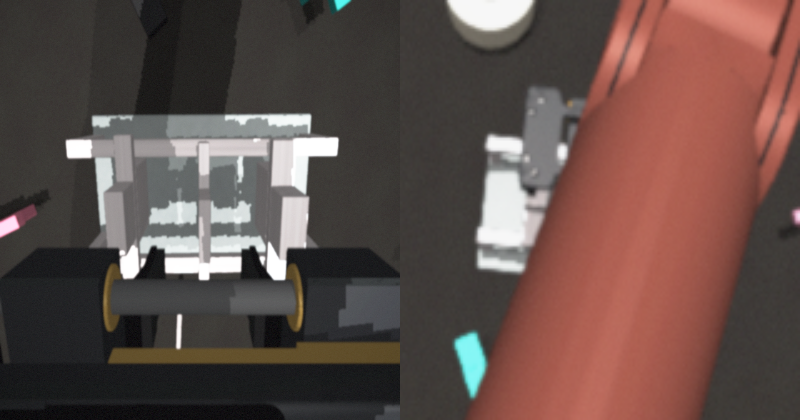

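The 10 mm gauge hangs at wrist (204,200), back on both rails. Next is the 22 mm, at the right at (290,220).

arm_command:
  plan:
    - [0,0.03,0,0]
    - [0,0.03,-0.002,0]
    - [0,0.012,-0.002,0]
    - [0,0,0,0]
    - [0,0,0,0]

```text
time_s: 13.85
eef_pos: [0.579, -0.1008, 0.1656]
tcp_rot: [0.045, 0.711, -0.035, 0.701]
force: [-0.3, -0.7, 0.6]
gripper_width: 0.577
```

```bash
python3 -c "
from h import *
to([0.5825,-0.1018,0.09])"
```

```text
t 13.85 tcp [ 0.579  -0.1008  0.1656] tooly 83.53 turn -0.07 tilt 1.14 F [-0.2876 -0.7281  0.5529] w 50.2
 shift now [ 0.0755 -0.0015  0.0047]
 shift after turn [ 0.0756 -0.0006  0.0036]
```

arm_command:
  plan:
    - [0.025,-0.001,0.004,0]
    - [0.025,-0.002,0,0]
    - [0.02,-0.001,0,0]
    - [0.004,0,0,0]
    - [0,0,0,0]

```text
time_s: 14.35
eef_pos: [0.5812, -0.1121, 0.0896]
tcp_rot: [0.046, 0.71, -0.039, 0.701]
force: [0.1, 4.8, 3.3]
gripper_width: 0.574
```

```bash
python3 -c "
from h import *
to([0.5825,-0.1018,0.09])"
```

```text
t 14.35 tcp [ 0.5812 -0.1121  0.0896] tooly 83.12 turn -0.48 tilt 0.97 F [0.1452 4.8419 3.2971] w 50.0
 shift now [-0.0003  0.0104  0.    ]
 shift after turn [-0.0004  0.0104  0.0001]
```

arm_command:
  plan:
    - [0,0.006,0,-0.4]
    - [0,0.005,0,0]
    - [0,0,0,0]

```text
time_s: 14.65
eef_pos: [0.5838, -0.1017, 0.0921]
tcp_rot: [0.044, 0.709, -0.036, 0.702]
force: [-1.1, -0.3, 0.9]
gripper_width: 0.572
```

```bash
python3 -c "
from h import *
to([0.5825,-0.1018,0.09])"
```

```text
t 14.65 tcp [ 0.5838 -0.1017  0.0921] tooly 83.47 turn -0.13 tilt 0.84 F [-1.1111 -0.3179  0.8871] w 49.8
 shift now [ 0.0022 -0.0003 -0.0013]
 shift after turn [ 0.0021 -0.0002 -0.0013]
```

arm_command:
  plan:
    - [0.002,0,-0.001,0]
    - [0,0,0,0]
    - [0,0,0,0]
    - [0,0,0,0]
    - [0,0,0,0]
    - [0,0,0,0]
  grip: 0
  squeeze: 30

```text
time_s: 15.25
eef_pos: [0.5837, -0.1005, 0.0915]
tcp_rot: [0.044, 0.709, -0.035, 0.703]
force: [-0.6, 0.4, 0.4]
gripper_width: 0.247
```

```bash
python3 -c "
from h import *
to([0.5825,-0.1018,0.09]); print(Ro.from_quat(read_state()['tcp_rot']).as_matrix())"
```

```text
t 15.25 tcp [ 0.5837 -0.1005  0.0915] tooly 83.56 turn -0.04 tilt 0.81 F [-0.5792  0.4116  0.4494] w 21.5
 shift now [ 0.0015 -0.0015 -0.001 ]
 shift after turn [ 0.0015 -0.0015 -0.0011]
[[-0.0068  0.1121  0.9937]
 [ 0.0124  0.9936 -0.112 ]
 [-0.9999  0.0116 -0.0082]]
```

arm_command:
  plan:
    - [-0.03,0,0,0]
    - [-0.035,0,0,0]
    - [-0.03,0,0,0]
    - [0,0,0,0]

```text
time_s: 15.65
eef_pos: [0.5814, -0.1028, 0.1862]
tcp_rot: [0.044, 0.711, -0.037, 0.701]
force: [0.6, -0.3, -3.8]
gripper_width: 0.252
```

```bash
python3 -c "
from h import *
to([0.5415,0.1931,0.17])"
```

```text
t 15.65 tcp [ 0.5814 -0.1028  0.1862] tooly 83.47 turn -0.13 tilt 1.03 F [ 0.5621 -0.2932 -3.7818] w 22.0
 shift now [ 0.0198  0.2892 -0.073 ]
 shift after turn [ 0.0162  0.2896 -0.0727]
```

arm_command:
  plan:
    - [0,0.04,-0.01,0]
    - [0,0.04,-0.01,0]
    - [0,0.04,-0.01,0]
    - [0,0.04,-0.01,0]
    - [0,0.04,-0.01,0]
    - [0,0.04,-0.01,0]
    - [0,0.035,-0.009,0]
    - [0,0,0,0]
    - [0,0,0,0]

```text
time_s: 16.55
eef_pos: [0.5367, 0.1839, 0.1757]
tcp_rot: [0.042, 0.716, -0.042, 0.696]
force: [0.5, -0.1, -3.5]
gripper_width: 0.252
```

```bash
python3 -c "
from h import *
to([0.5415,0.1931,0.15])"
```

```text
t 16.55 tcp [0.5367 0.1839 0.1757] tooly 83.18 turn -0.42 tilt 1.65 F [ 0.5025 -0.0955 -3.4856] w 22.0
 shift now [0.0255 0.0097 0.0044]
 shift after turn [0.0257 0.0096 0.0037]
```

arm_command:
  plan:
    - [0.012,0.01,0.004,-0.4]
    - [0.01,0,0,0]
    - [0,0,0,0]
    - [0,0,0,0]

```text
time_s: 16.95
eef_pos: [0.5409, 0.1908, 0.1485]
tcp_rot: [0.039, 0.717, -0.042, 0.694]
force: [0.2, 0.5, -3.3]
gripper_width: 0.248
```

```bash
python3 -c "
from h import *
to([0.5415,0.1931,0.15]); print(Ro.from_quat(read_state()['tcp_rot']).as_matrix())
snap('wrist','w6')
a=cv2.imread('pics/w6.png')[150:360,200:380]; cv2.imwrite('pics/c6.png',cv2.resize(a,None,fx=3,fy=2.8,interpolation=cv2.INTER_CUBIC))"
```

```text
t 16.95 tcp [0.5409 0.1908 0.1485] tooly 83.42 turn -0.18 tilt 1.86 F [ 0.2125  0.4517 -3.3422] w 21.6
 shift now [-0.0016  0.0023  0.0002]
 shift after turn [-0.0015  0.0023  0.0003]
[[-0.0323  0.1146  0.9929]
 [-0.0018  0.9934 -0.1148]
 [-0.9995 -0.0055 -0.0319]]
```

View pics/c6.png

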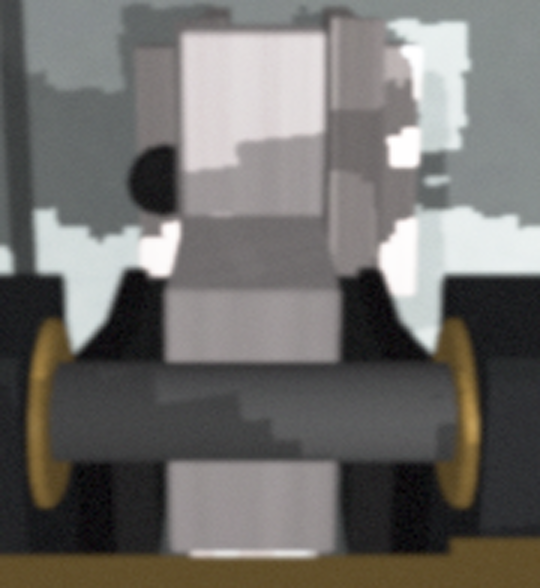

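The wrist crop shows the gauge's end at 180–328 and the guides' outer edges at 135 and 385, so it needs about 1–2 mm towards the fixed guide. That agrees with the computed 2.3 mm.

arm_command:
  plan:
    - [0.006,0.0025,0,-0.2]
    - [0.008,0,0,0]
    - [0.005,0,0,0]
    - [0,0,0,0]

```text
time_s: 17.4
eef_pos: [0.5421, 0.1937, 0.1299]
tcp_rot: [0.04, 0.716, -0.04, 0.696]
force: [0.4, 1.2, -2.4]
gripper_width: 0.25
```

```bash
python3 -c "
from h import *
to([0.5415,0.1931,0.091]); print(Ro.from_quat(read_state()['tcp_rot']).as_matrix()[2])"
```

```text
t 17.4 tcp [0.5421 0.1937 0.1299] tooly 83.55 turn -0.05 tilt 1.65 F [ 0.3868  1.2318 -2.4397] w 21.7
 shift now [ 0.0389 -0.0006  0.0006]
 shift after turn [ 0.0389 -0.0006 -0.0006]
[-0.9996 -0.002  -0.0287]
```

arm_command:
  plan:
    - [0.005,-0.0005,0,0]
    - [0.004,0,0,0]
    - [0.004,0,0,0]

```text
time_s: 17.7
eef_pos: [0.5459, 0.1971, 0.1282]
tcp_rot: [0.043, 0.713, -0.036, 0.699]
force: [-9.5, -3.0, 28.3]
gripper_width: 0.26
```

```bash
python3 -c "
from h import *
to([0.5415,0.1931,0.091]); print(Ro.from_quat(read_state()['tcp_rot']).as_matrix()[2])"
```

```text
t 17.7 tcp [0.5459 0.1971 0.1282] tooly 83.64 turn 0.04 tilt 1.29 F [-9.4866 -3.0413 28.3429] w 22.6
 shift now [ 0.0373 -0.0048 -0.0032]
 shift after turn [ 0.0372 -0.0045 -0.0039]
[-0.9997  0.0093 -0.0205]
```

arm_command:
  plan:
    - [-0.006,0,0,0]
    - [0,-0.004,-0.003,0]
    - [0,0,0,0]

```text
time_s: 18.0
eef_pos: [0.5427, 0.1926, 0.1353]
tcp_rot: [0.043, 0.713, -0.036, 0.699]
force: [-0.4, -0.4, -4.6]
gripper_width: 0.248
```

```bash
python3 -c "
from h import *
to([0.5415,0.1931,0.091]); print(Ro.from_quat(read_state()['tcp_rot']).as_matrix()[2])"
```

```text
t 18.0 tcp [0.5427 0.1926 0.1353] tooly 83.61 turn 0.01 tilt 1.24 F [-0.409  -0.3678 -4.5717] w 21.6
 shift now [ 0.0443 -0.     -0.0004]
 shift after turn [ 0.0443  0.0004 -0.0013]
[-0.9998  0.0098 -0.0192]
```

arm_command:
  plan:
    - [0.005,0,0,0]
    - [0.004,0,0,0]

```text
time_s: 18.2
eef_pos: [0.5438, 0.1942, 0.1285]
tcp_rot: [0.044, 0.712, -0.034, 0.7]
force: [-10.9, 1.2, 44.2]
gripper_width: 0.254
```

```bash
python3 -c "
from h import *
to([0.5415,0.1931,0.091]); print(Ro.from_quat(read_state()['tcp_rot']).as_matrix()[2])"
```

```text
t 18.2 tcp [0.5438 0.1942 0.1285] tooly 83.64 turn 0.04 tilt 1.23 F [-10.9469   1.1989  44.249 ] w 22.1
 shift now [ 0.0375 -0.0018 -0.0015]
 shift after turn [ 0.0375 -0.0013 -0.0021]
[-0.9998  0.0137 -0.0166]
```

Contact at about 57 mm, right at the start of the straight faces. That means either a small misalignment or a tight gap. I ease off, centre, and loosen the fingers so it can self-centre on the lips.

arm_command:
  plan:
    - [-0.003,-0.001,-0.001,0]
    - [0,0,0,0]

```text
time_s: 18.4
eef_pos: [0.5428, 0.1937, 0.1313]
tcp_rot: [0.044, 0.711, -0.034, 0.701]
force: [0.5, 0.2, -4.0]
gripper_width: 0.254
```

```bash
python3 -c "
from h import *
to([0.5415,0.1931,0.091]); print(Ro.from_quat(read_state()['tcp_rot']).as_matrix()[2])
snap('wrist','w7')
a=cv2.imread('pics/w7.png')[150:360,200:380]; cv2.imwrite('pics/c7.png',cv2.resize(a,None,fx=3,fy=2.8,interpolation=cv2.INTER_CUBIC))
snap('scene','s7');a=cv2.imread('pics/s7.png')[150:290,320:470]; cv2.imwrite('pics/d7.png',cv2.resize(a,None,fx=4,fy=4,interpolation=cv2.INTER_CUBIC))"
```

```text
t 18.4 tcp [0.5428 0.1937 0.1313] tooly 83.67 turn 0.07 tilt 1.24 F [ 0.5117  0.2059 -3.9832] w 22.1
 shift now [ 0.0403 -0.0013 -0.0005]
 shift after turn [ 0.0403 -0.0007 -0.0012]
[-0.9998  0.0142 -0.0163]
```

View pics/c7.png

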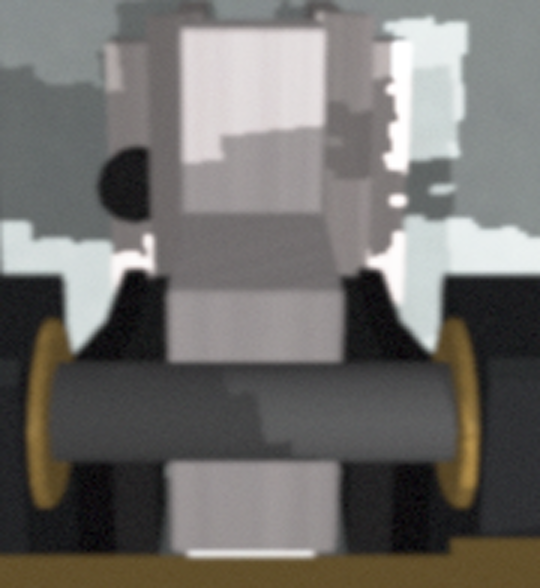

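View pics/d7.png

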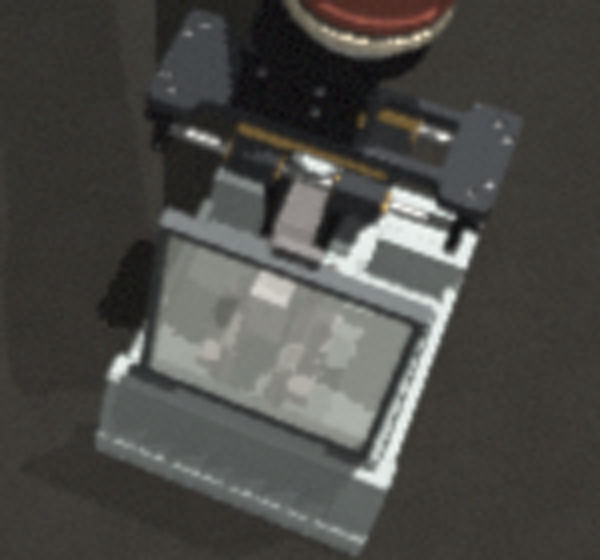

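```bash
cat > an.py <<'E'
from h import *
import sys
yaw=np.radians(-6.4); ux=np.array([np.cos(yaw),np.sin(yaw)]); uy=np.array([-ux[1],ux[0]]); o=np.array([0.541,0.204])
im,W=cloud(sys.argv[1]); z=W[...,2]; U=(W[...,:2]-o)@ux; V=(W[...,:2]-o)@uy
for r in range(int(sys.argv[2]),int(sys.argv[3]),int(sys.argv[4])):
    print('row',r)
    m=(np.abs(V[r])<0.045)&(z[r]>0.015)
    print(' ',[(c,round(V[r,c]*1e3,1),round(z[r,c]*1e3)) for c in np.where(m)[0]][::2],'U',np.nanmedian(U[r][m]))
E
python3 an.py w7 160 250 14
```

```text
row 160
  [(np.int64(234), np.float64(-44.5), 21), (np.int64(236), np.float64(-43.1), 20), (np.int64(238), np.float64(-41.7), 20), (np.int64(240), np.float64(-40.2), 20), (np.int64(242), np.float64(-38.8), 20), (np.int64(244), np.float64(-37.4), 20), (np.int64(246), np.float64(-35.9), 20), (np.int64(248), np.float64(-30.9), 64), (np.int64(250), np.float64(-29.6), 64), (np.int64(252), np.float64(-28.4), 65), (np.int64(254), np.float64(-27.2), 64), (np.int64(256), np.float64(-26.0), 63), (np.int64(258), np.float64(-24.8), 63), (np.int64(260), np.float64(-20.4), 128), (np.int64(262), np.float64(-19.5), 128), (np.int64(264), np.float64(-18.6), 128), (np.int64(266), np.float64(-17.8), 128), (np.int64(268), np.float64(-16.9), 127), (np.int64(270), np.float64(-16.0), 128), (np.int64(272), np.float64(-15.1), 127), (np.int64(274), np.float64(-14.2), 128), (np.int64(276), np.float64(-13.3), 128), (np.int64(278), np.float64(-12.5), 127), (np.int64(280), np.float64(-11.6), 129), (np.int64(282), np.float64(-10.7), 127), (np.int64(284), np.float64(-9.8), 128), (np.int64(286), np.float64(-8.9), 128
[... 15299 characters left out ...]
64(13.9), 63), (np.int64(321), np.float64(15.2), 63), (np.int64(323), np.float64(20.4), 31), (np.int64(325), np.float64(22.0), 30), (np.int64(327), np.float64(23.5), 31), (np.int64(329), np.float64(25.1), 30), (np.int64(331), np.float64(26.4), 31), (np.int64(333), np.float64(28.1), 30), (np.int64(335), np.float64(31.3), 19), (np.int64(337), np.float64(32.7), 20), (np.int64(339), np.float64(34.3), 19), (np.int64(341), np.float64(35.8), 19), (np.int64(343), np.float64(37.3), 20), (np.int64(345), np.float64(38.8), 20), (np.int64(347), np.float64(40.2), 21), (np.int64(349), np.float64(41.9), 20), (np.int64(351), np.float64(43.5), 20), (np.int64(353), np.float64(45.0), 20)] U 0.014428169882136497
```

The wrist depth gives guide faces at V ≈ -20.3 and +4.4 mm, a gap of about 24 mm. The gauge centre is at -10.1 against a gap centre of -8, so it needs about 2 mm in +y. That fits between the two contacts.

arm_command:
  plan:
    - [0,0.002,0,0]
    - [0.001,0,-0.001,0]

```text
time_s: 18.7
eef_pos: [0.541, 0.1956, 0.1282]
tcp_rot: [0.044, 0.712, -0.034, 0.7]
force: [-0.2, 1.7, -2.9]
gripper_width: 0.249
```

```bash
python3 -c "
from h import *
to([0.5420,0.1956,0.091]); print(Ro.from_quat(read_state()['tcp_rot']).as_matrix()[2])"
```

```text
t 18.7 tcp [0.541  0.1956 0.1282] tooly 83.66 turn 0.06 tilt 1.29 F [-0.2212  1.6714 -2.8726] w 21.6
 shift now [ 0.0372 -0.0003  0.0017]
 shift after turn [0.0372 0.0001 0.001 ]
[-0.9997  0.0122 -0.0188]
```

Now the bottom is at 57 mm with almost no load. I continue down.

arm_command:
  plan:
    - [0.005,0,0,0]
    - [0.005,0,0,0]

```text
time_s: 18.9
eef_pos: [0.5406, 0.1959, 0.1173]
tcp_rot: [0.044, 0.712, -0.034, 0.7]
force: [-0.3, -1.1, -3.4]
gripper_width: 0.249
```

```bash
python3 -c "
from h import *
to([0.5420,0.1956,0.091]); print(Ro.from_quat(read_state()['tcp_rot']).as_matrix()[2])"
```

```text
t 18.9 tcp [0.5406 0.1959 0.1173] tooly 83.68 turn 0.08 tilt 1.29 F [-0.2918 -1.0751 -3.4488] w 21.7
 shift now [ 0.0262 -0.0005  0.0019]
 shift after turn [ 0.0263 -0.0002  0.0014]
[-0.9997  0.0121 -0.019 ]
```

It is past the lips and entering freely.

arm_command:
  plan:
    - [0.006,0,0,0]
    - [0.006,0,0,0]
    - [0.005,0,0,0]

```text
time_s: 19.2
eef_pos: [0.5399, 0.196, 0.098]
tcp_rot: [0.043, 0.713, -0.035, 0.699]
force: [0.1, 1.0, -2.9]
gripper_width: 0.251
```

```bash
python3 -c "
from h import *
to([0.5420,0.1956,0.091]); print(Ro.from_quat(read_state()['tcp_rot']).as_matrix()[2])"
```

```text
t 19.2 tcp [0.5399 0.196  0.098 ] tooly 83.68 turn 0.08 tilt 1.31 F [ 0.0648  0.9717 -2.945 ] w 21.9
 shift now [ 0.007  -0.0003  0.0023]
 shift after turn [ 0.007  -0.0002  0.0022]
[-0.9997  0.0114 -0.0198]
```

arm_command:
  plan:
    - [0.003,0,0.001,0]
    - [0.003,0,0,0]
    - [0.001,0,0,0]
    - [0,0,0,0]

```text
time_s: 19.6
eef_pos: [0.5411, 0.1958, 0.0918]
tcp_rot: [0.044, 0.713, -0.034, 0.699]
force: [0.6, 0.7, -3.1]
gripper_width: 0.25
```

```bash
python3 -c "
from h import *
to([0.5420,0.1956,0.091]); print(Ro.from_quat(read_state()['tcp_rot']).as_matrix()[2])"
```

```text
t 19.6 tcp [0.5411 0.1958 0.0918] tooly 83.66 turn 0.06 tilt 1.33 F [ 0.5951  0.7421 -3.0645] w 21.8
 shift now [ 0.0008 -0.0002  0.0009]
 shift after turn [ 0.0008 -0.0001  0.0009]
[-0.9997  0.0119 -0.02  ]
```

The 22 mm gauge is within about 1 mm of the floor with no resistance. I release it and retreat.

arm_command:
  plan:
    - [0.001,0,0,0]
    - [0,0,0,0]
    - [0,0,0,0]
    - [0,0,0,0]
  grip: 0.05

```text
time_s: 20.0
eef_pos: [0.5424, 0.196, 0.0916]
tcp_rot: [0.044, 0.712, -0.034, 0.7]
force: [0.2, -1.0, 0.6]
gripper_width: 0.519
```

arm_command:
  plan:
    - [-0.02,0,0,0]
    - [-0.03,0,0,0]
    - [-0.04,0,0,0]
    - [-0.02,0,0,0]
    - [0,0,0,0]

```text
time_s: 20.5
eef_pos: [0.5436, 0.194, 0.2045]
tcp_rot: [0.044, 0.713, -0.035, 0.699]
force: [-0.0, 0.6, -0.4]
gripper_width: 0.574
```

```bash
python3 -c "
from h import *
to([0.40,0.45,0.25])"
```

```text
t 20.5 tcp [0.5436 0.194  0.2045] tooly 83.63 turn 0.03 tilt 1.28 F [-0.0245  0.6057 -0.3964] w 49.9
 shift now [-0.0395  0.239  -0.1719]
 shift after turn [-0.0455  0.2384 -0.1712]
```

Move the arm clear to view everything from the top.

arm_command:
  plan:
    - [-0.02,0,-0.03,0]
    - [-0.02,0.03,-0.03,0]
    - [0,0.04,-0.03,0]
    - [0,0.04,-0.03,0]
    - [0,0.04,-0.03,0]
    - [0,0.04,-0.01,0]
    - [0,0.04,0,0]
    - [0,0.04,0,0]
    - [0,0,0,0]
    - [0,0,0,0]

```text
time_s: 21.5
eef_pos: [0.4088, 0.4876, 0.2419]
tcp_rot: [0.043, 0.715, -0.037, 0.697]
force: [0.9, -0.9, -0.6]
gripper_width: 0.572
```

```bash
python3 - <<'E'
from h import *
to([0.40,0.45,0.25])
snap('top','top9'); snap('scene','s9')
im,W=cloud('top9'); z=W[...,2]; x=W[...,0]; y=W[...,1]
yaw=np.radians(-6.4); ux=np.array([np.cos(yaw),np.sin(yaw)]); uy=np.array([-ux[1],ux[0]]); 
for nm,o,roi in (('unit',np.array([.541,.2047]),(x>.45)&(x<.6)&(y>.15)&(y<.24)),('rack',None,(x>0.5)&(x<0.65)&(y<-.03)&(y>-.33))):
    m=roi&(z>0.1)&(z<.2)
    n,l,s,c=cv2.connectedComponentsWithStats(m.astype(np.uint8))
    for i in range(1,n):
        if s[i,4]>20:
            k=l==i; r,cc,zz,nn=rect(k,W); print(nm,r,cc,round(zz,4),nn)
            if o is not None: d=np.array(r[0])/1e3-o; print('  chan xy',d@ux,d@uy)
E
```

```text
t 21.5 tcp [0.4088 0.4876 0.2419] tooly 83.5 turn -0.1 tilt 1.46 F [ 0.8665 -0.8763 -0.5795] w 49.8
 shift now [-0.0082 -0.0383 -0.0047]
 shift after turn [-0.0081 -0.0383 -0.0046]
unit ((537.3998413085938, 192.84133911132812), (22.720518112182617, 40.60282897949219), 84.73481750488281) [0.5363 0.191 ] 0.1223 197
  chan xy -0.002255849944749591 -0.012186062600470983
rack ((574.4617919921875, -174.45550537109375), (10.188175201416016, 38.267784118652344), 83.70755767822266) [ 0.5741 -0.1738] 0.1222 84
rack ((562.22705078125, -246.71527099609375), (16.341379165649414, 40.51171875), 82.40518951416016) [ 0.561  -0.2458] 0.1218 139
```

View pics/top9.png

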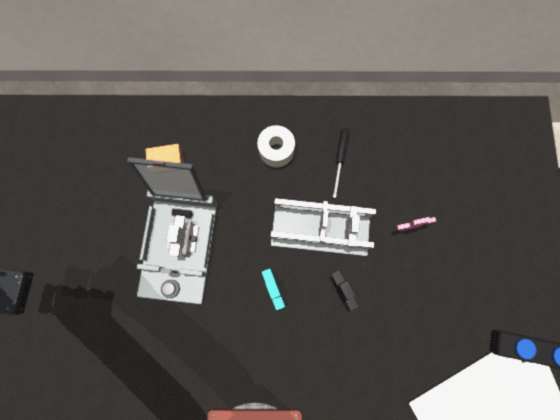

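View pics/s9.png

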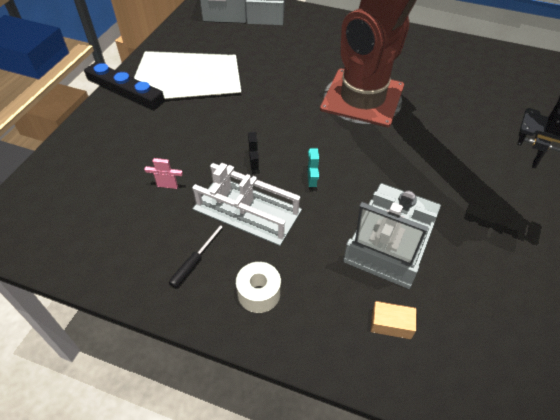

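The last views show the 22 mm gauge in the channel with its tab top at z 0.122, so its lower edge is on the 20 mm floor and it sits 2 mm from the middle. The 10 and 16 mm hang on both rails with tops at 0.122. The lid is open, the bystanders look unmoved, and the arm is clear.

```bash
python3 -c "
from h import *
print(finish_job())"
```

```text
the job is handed in; nothing more can be done
None
```

The 22 mm gauge, the thickest, goes all the way down to the channel floor. I left it standing there, released, and handed the job in at about 21.5 s.

- **Lid:** I pressed the release button and the lid sprang open. It was still open in the last view.
- **10 mm gauge:** I took it down to the channel floor, where the contact force confirmed it had bottomed, then hung it back on the rack.
- **22 mm gauge:** Two attempts stopped on the guide lips because it was about 2 mm off in y. After I re-centred it with the wrist camera's depth image, it went down without resistance.
- **16 mm gauge:** I never tried it or touched it, because the thickest one already fits.

**Last checks:**
- The 22 mm gauge's tab top was at z ≈ 0.122 m, which puts its lower edge on the floor. It stands about 2 mm from the channel middle.
- The 10 and 16 mm gauges hang on both rails.
- The bystanders look unmoved, and the arm is clear.

**Disagreements and limits:**
- The camera estimates of the gap varied from about 23 to 24.7 mm, so the fit itself was the deciding test.
- The button press peaked at about 48 N and the second failed insertion at 44 N on the wrist reading. Both were contacts through the fingers or the held gauge. They are above the 40 N limit set for the arm and gripper body, and no verdict was reported.

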